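Sort returned medicines into the gated bins

TASK

Sort the returned medicines on the table: the two cartons belong in the bin that already holds a carton, the round jar in the bin that already holds a jar. The left bin's gate is locked, so first turn its clamp knob counter-clockwise all the way to free it and push the gate fully open. Slide the medicines along the table right inside their bins without lifting them or tipping the jar over, and leave everything else on the table where it is.

Things in the scene. Friction and masses are not known exactly. Their poses are not given: they have to be found in the camera images.
- bin_left: Left blue bin (sizes in mm), fixed: three walls 6 thick, 45 high, no raised floor, no front wall: goods slide straight in. Origin: on the table at the middle of its mouth; x along the mouth, y into the bin. Inside: x -120 to 120, y 0 to 270. The gate runs along its mouth, y = 0. A grey block 40 high at x -180 to -130, y 12 to 75, outside the near wall, carries the clamp knob.
- bin_right: Right sorting bin, the same as the left but without gate, and mirrored: origin on the table midway along its mouth, x along the mouth, y points OUT of the bin, so its inside is x -120 to 120, y from 0 down to -270. Walls 45 high, 6 thick.
- gate (a joint): Dark steel gate of the left bin, an upright panel 6 thick, 45 high, 240 long. 0 = shut (covers the whole mouth), grows as it slides along the left bin's +x, 0.25 m = fully open, at its stop; its near end then stands at x = 94 of the bin's frame. While the knob is locked a bolt stops it at about 0.003. When free it slides with about 1.5 N of friction and stays where it is left.
- gate_post (a point): Point on the axis of the gate's black upright push post (16 across, from 46 to 74 above the table; this point is 60 above the table), at the gate's near end. The post moves with the gate: push it along the bin's +x.
- knob (a joint): Clamp knob that locks the gate. 0 = locked; grows counter-clockwise seen from above; 1.5 rad = fully free, at its stop. Below about 0.9 the bolt still catches the gate. It stays where it is left (about 0.06 N m of friction).
- knob_grip (a point): Point on the knob's upright axis, at the height to grip, 66 above the table. The knob is a black bar 50 long, 16 wide, from 46 to 80 above the table. At knob value 0 the bar's length lies along the left bin's y axis; it turns with the knob. So does this point's frame (y along the bar).
- carton_large: Plain white medicine carton to be sorted, lying flat: 60 (x) by 90 (y) by 38 high, about 0.12 kg. Origin: centre of its underside.
- carton_small: Plain white medicine carton to be sorted, lying flat: 55 (x) by 75 (y) by 30 high, about 0.08 kg. Origin: centre of its underside.
- jar: Round white tablet jar to be sorted, standing upright: 64 across, 66 high, about 0.11 kg. Origin: centre of its underside; z is its upright axis.
- stock_carton: White carton, 100 (x) by 60 (y) by 40 high, already at the back of one of the two bins: that bin is the one for cartons. Origin: centre of its underside.
- stock_jar: Round white jar, 60 across, 75 high, already at the back of the other bin: that bin is the one for jars. Origin: centre of its underside.
- stapler: bystander, to be left where it is: black desk stapler, 130 x 36 x 47 (mm). Origin: centre of its underside.
- calculator: bystander, to be left where it is: grey desk calculator, 130 x 80 x 16 (mm). Origin: centre of its underside.
- marker: bystander, to be left where it is: black square marker pen, 120 x 12 x 12 (mm). Origin: centre of its underside.
- scissors: bystander, to be left where it is: steel scissors with black handles, about 165 long, lying flat (mm). Origin: centre of its underside (at the pivot).
- tape_roll: bystander, to be left where it is: clear tape roll lying flat, 60 across, 20 high (mm). Origin: centre of its underside.
- sanitiser: bystander, to be left where it is: clear pump bottle of hand sanitiser, 68 across, 177 high (mm). Origin: centre of its underside.
Not all that is in view belongs to the job. What is shaped like the carton_large but orange, purple or red is not meant.

How it is judged (in metres and radians):
On the way, in this order (a step that is already met when the one before it is completed fails the run):
1. the clamp knob is turned free (past 1.1 rad) (value of joint knob above 1.1 rad), for 0.1 s.
2. the gate is slid open (past 0.225 m) (value of joint gate above 0.225 m), for 0.2 s.
At the end, for the whole second after the job is handed in: Both cartons are in the bin with the stock carton, the jar in the bin with the stock jar, each with its centre at least 30 mm inside the mouth and between the walls, at rest, the jar upright (within 0.2 rad); the gate is open past 0.225 m, the knob past 1.1 rad (((world y of stock_carton above 0 m and world y of stock_jar below 0 m and y of carton_large in the frame of bin_left between 0.03 and 0.27 m and x of carton_large in the frame of bin_left between -0.12 and 0.12 m and y of carton_small in the frame of bin_left between 0.03 and 0.27 m and x of carton_small in the frame of bin_left between -0.12 and 0.12 m and y of jar in the frame of bin_right between -0.27 and -0.03 m and x of jar in the frame of bin_right between -0.12 and 0.12 m) or (world y of stock_carton below 0 m and world y of stock_jar above 0 m and y of carton_large in the frame of bin_right between -0.27 and -0.03 m and x of carton_large in the frame of bin_right between -0.12 and 0.12 m and y of carton_small in the frame of bin_right between -0.27 and -0.03 m and x of carton_small in the frame of bin_right between -0.12 and 0.12 m and y of jar in the frame of bin_left between 0.03 and 0.27 m and x of jar in the frame of bin_left between -0.12 and 0.12 m)) and value of joint gate above 0.225 m and value of joint knob above 1.1 rad and angle between jar's own z axis and vertical below 0.2 rad and linear speed of each of carton_large, carton_small, jar below 0.02 m/s); the robot touches nothing.
It fails at once if a carton or the jar is lifted off the table (underside centre more than 25 mm up) (height (world z) of any of carton_large, carton_small, jar above 0.025 m).
It fails at once if the jar is tipped over (more than 0.6 rad) (angle between jar's own z axis and vertical above 0.6 rad).
It fails at once if a bystander is moved more than 30 mm (distance of any of stapler, calculator, marker, scissors, tape_roll, sanitiser from where it was at the start of the episode above 0.03 m).
It also fails if it takes over 72 s, if anything falls off the work surface, if the arm or the gripper's body presses on something with over 40 N, if the wrist force passes 120 N, or if a joint passes its speed limit or range.

ROBOT

A 6-joint arm with a two-finger parallel gripper is mounted at the origin on the work surface. World frame = base frame: x ahead of the robot, y to its left, z up, the work surface at z = 0. Lengths are in m, angles in degrees, forces in N, time in s.
With the tool pointing down it reaches from about 0.325 to 0.775 m from the base axis. Payload 5.5 kg.
Tool frame: the origin (TCP) lies midway between the tips of the shut fingers; the grasp point (between the pads) lies 19 mm behind it; z points along the fingers, y is the line along which they close (so a half turn about z gives the same grasp; the last joint's range is limited). The gripper opens to 85 mm and grips with 20 to 120 N. Pads are 22 mm wide; open, the fingers measure 114 mm over their backs; the gripper's body (76 mm by 85 mm) begins 54 mm behind the grasp point. The pads swing forward as they close: fully open they stand 13 mm farther back than shut.
Start: joints at [63.959, 5.22, 70.514, -0, 104.267, -3.249], TCP at [0.232, 0.553, 0.231] pointing down, gripper open.
Joint ranges: [-164.24, 164.24], [-49.07, 125.15], [9.68, 141.18], [-86.29, 266.29], [3.28, 154.24], [-151.56, 151.56]. Speed limits (degrees/s): [147.25, 147.25, 172.46, 180, 180, 180].

INTERFACE

Orientations are given as [roll, pitch, yaw] about the fixed x, y, z axes, in that order (R = Rz(yaw) Ry(pitch) Rx(roll)).
In Python, from bench import bot, optics, workorder gives the robot as it stands.
- The arm moves only by the tool send_rows, never from a script. Its argument "plan" is a list of rows, each a list of 3 entries, a list of its own where there are three numbers: the finger opening in mm, from 0 to 85.4, then the shift along the tool's x, y, z in mm, then the turn about the tool's z in rad. In form: [[hand, [tx, ty, tz], twist], ...]. A call has 1 to 5 rows; each row is the pose to reach, as a shift and turn from the pose commanded when the call began, along the tool's axes at that moment; what a row does not reach only later rows make up. A row lasts 1/12 s, in which the tool goes at most 41.7 mm and 7.16 degrees, less where a joint would pass 70% of its speed; a pose out of reach is approached as far as the arm can. A call with a gripper value outside its range is refused whole. The fingers move at their own pace and stop on an object; "force" is the grip in N (left out, the last holds). Time passes only in rows, so rows that repeat a pose let the fingers close. It gives the time, the measured TCP pose, the force, the opening and the grip force at its end, in the units of the state.
- bot.state(): the state, without advancing time (a new reading comes with each control period).
- optics.camera(name): name is "scene" or "top"; returns a dict with "frame" (420x560x3 uint8, blue, green, red), "z_map" (420x560 float32, m along the optical axis (not along the pixel's ray), 0 where there is no reading), "camera_matrix" (3x3 intrinsics, pixels), "k1" (the pictures are not rectified: a ray, as slopes to the right and down, at radius r is drawn at 1 + k1 r^2 times it, then the intrinsics apply), "world_to_cam" (4x4, takes a point from world to camera coordinates). Camera axes: x right, y down, z forward; pixel columns grow to the right and rows downward; lengths in m; the calibration is good to about 2 mm. A picture is of the moment at which its call begins.
- workorder.job_done(): hands the job in; it is judged then, once.
The state is a dict: "time_s": time; "qpos": joint angles; "dq": joint speeds; "effort": joint torques, N m; "tool_pos": TCP position; "orientation": TCP orientation; "contact_force": force on the tool from outside, world axes, zero at the start; "wrist_torque": the same for the moment, N m; "finger_gap": finger opening in m; "grip_force": force on a finger pad.
Only numpy, scipy, OpenCV 4.12 (cv2) and the standard library are available. Lean on these libraries where they do the work, as an engineer would, in place of code of your own. Each camera call takes 0.05 s, during which the arm holds its last target. There are 200 camera calls.

## Working session

There is one attempt and no reset: what is moved stays moved. The work goes in short steps, Python scripts to look and compute and a tool call to move; the robot and the scene stay as the last step left them, time stands still between calls to the robot, and variables do not carry over. Pictures are saved under pics/ and viewed, at most 10 in all, crops included, and the job is handed in when it is done.

Besides the shell and the picture viewer there is one more tool, called as name(argument=value, ...) on one line, values as JSON. send_rows: Moves the arm, as the interface text tells. Its arguments: {"type":"object","properties":{"plan":{"type":"array"},"force":{"type":"number"}},"required":["plan"]}

```bash
mkdir -p pics; ls
cat > h.py <<'E'
import numpy as np, cv2
from bench import bot, optics, workorder
def grab(n):
    c=optics.camera(n); return c
def rays(c,uv):
    uv=np.asarray(uv,float).reshape(-1,2);K=c["camera_matrix"];d=(uv-[K[0,2],K[1,2]])/[K[0,0],K[1,1]]
    s=d.copy()
    for _ in range(20): s=d/(1+c["k1"]*(s**2).sum(1,keepdims=True))
    R=c["world_to_cam"][:3,:3];t=c["world_to_cam"][:3,3]
    return -R.T@t, np.c_[s,np.ones(len(s))]@R
def plane(c,uv,z):
    o,D=rays(c,uv); return o+D*((z-o[2])/D[:,2])[:,None]
def cloud(c):
    h,w=c["z_map"].shape; v,u=np.mgrid[:h,:w]
    o,D=rays(c,np.c_[u.ravel(),v.ravel()]); return (o+D*c["z_map"].reshape(-1,1)).reshape(h,w,3)
E
python3 - <<'E'
from h import *
for n in("top","scene"):
    c=grab(n); cv2.imwrite(f"pics/{n}0.png",c["frame"]); print(n,c["k1"],c["camera_matrix"].tolist(),c["world_to_cam"].round(3).tolist())
print(bot.state())
E
```

```text
pics
top -0.08739939794390471 [[423.7342939529215, 0.0, 281.0925131639265], [0.0, 423.7342939529215, 211.69467350489816], [0.0, 0.0, 1.0]] [[0.011, -1.0, 0.018, -0.032], [-0.988, -0.014, -0.154, 0.472], [0.154, -0.016, -0.988, 1.203], [0.0, 0.0, 0.0, 1.0]]
scene 0.026618841611191574 [[446.5578846151945, 0.0, 279.66800258633], [0.0, 446.5578846151945, 202.4957970274047], [0.0, 0.0, 1.0]] [[0.455, 0.89, -0.01, -0.221], [0.58, -0.305, -0.756, -0.226], [-0.676, 0.338, -0.655, 1.521], [0.0, 0.0, 0.0, 1.0]]
{'time_s': 0.1, 'qpos': array([ 6.39586933e+01,  5.26005624e+00,  7.05786117e+01,  5.21895444e-04,
        1.04268105e+02, -3.24943655e+00]), 'dq': array([ 0.15111443, -0.06201883, -0.1571008 , -0.02693984,  0.07869382,
        0.09047317]), 'effort': array([ 2.13951025e-03, -4.60214031e+01, -4.19220328e+01, -1.08401932e-05,
        1.05014743e-02, -4.50027301e-05]), 'tool_pos': array([0.23231527, 0.55289887, 0.23021498]), 'orientation': array([-1.79893428e+02, -6.55741752e-03,  1.57208252e+02]), 'contact_force': array([ 0.19463272, -0.76928275, -0.22430441]), 'wrist_torque': array([ 0.02302691, -0.01586856,  0.00192031]), 'grip_force': 0.0, 'finger_gap': 0.0853398253794303}
```

View pics/top0.png

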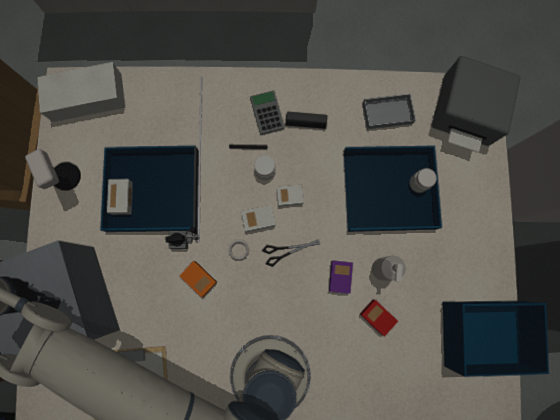

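View pics/scene0.png

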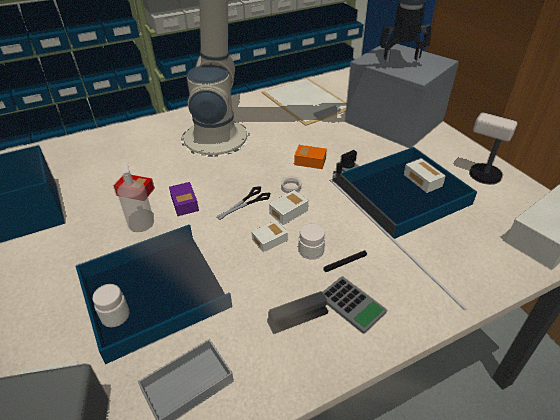

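Top view: the stock carton (119,196) is in the left bin and the stock jar (424,180) in the right, so cartons go left and the jar right. Candidates for carton_large: white (257,219), orange (198,279), purple (341,277), red (379,317) and the stock carton (119,196). I choose the white one at (257,219). The small carton is at (290,196), the jar at (264,168), the knob near (178,240) and the tape roll at (239,250).

```bash
cat > m.py <<'E'
from h import *
def white(c,P,box,hz,lo=0.008):
    x0,y0,x1,y1=box; m=np.zeros(P.shape[:2],np.uint8)
    Q=P[y0:y1,x0:x1]; m[y0:y1,x0:x1]=((Q[...,2]>lo)&(Q[...,2]<0.12))*255
    return m
def carton(c,P,box,hz):
    m=white(c,P,box,hz); q=P[(m>0)&(P[...,2]>hz-0.008)]
    return q
E
python3 - <<'E'
from h import *
c=grab("top");P=cloud(c);hsv=cv2.cvtColor(c["frame"],cv2.COLOR_BGR2HSV)
def rep(n,box,z0,z1):
    x0,y0,x1,y1=box;Q=P[y0:y1,x0:x1].reshape(-1,3);q=Q[(Q[:,2]>z0)&(Q[:,2]<z1)]
    if len(q)<5: print(n,'few',len(q));return
    r=cv2.minAreaRect((q[:,:2]*1000).astype(np.float32)); print(n,len(q),'rect',np.round(r[0],1),np.round(r[1],1),round(r[2],1),'mean',q.mean(0).round(4),'zmed',np.median(q[:,2]).round(4))
rep('large',(236,202,277,236),.028,.045)
rep('small',(275,182,306,211),.02,.04)
rep('jar',(250,152,279,185),.055,.075)
rep('left walls',(95,140,204,236),.036,.052)
rep('right walls',(340,140,446,236),.036,.052)
rep('knob',(160,225,188,252),.07,.09)
rep('post',(186,225,205,248),.062,.085)
rep('tape',(225,238,253,264),.01,.03)
rep('scis',(256,234,325,270),.004,.03)
rep('marker',(225,140,272,152),.006,.03)
rep('calc',(248,90,284,136),.008,.03)
rep('stapler',(284,106,330,132),.02,.06)
rep('stock',(104,175,134,218),.03,.045)
rep('stockjar',(405,165,442,196),.06,.09)
rep('sanit',(366,250,408,292),.06,.2)
# blue corners, z=45 plane
for uv in [(103,147),(197,147),(103,230),(197,232),(346,148),(438,147),(440,230),(348,231)]: print(uv,plane(c,uv,.045)[0].round(3))
f=c["frame"]
a=cv2.resize(f[215:260,155:215],None,fx=8,fy=8,interpolation=2)
b=cv2.resize(f[145:245,225:320],None,fx=3.6,fy=3.6,interpolation=2)
w=np.zeros((370,800,3),np.uint8);w[:360,:480]=a[:360,:480];w[:360,480:800]=b[:360,:320];cv2.imwrite("pics/crop1.png",w)
E
```

```text
large 633 rect [454.2  40.8] [60.8 89.9] 12.3 mean [0.4538 0.0411 0.038 ] zmed 0.038
small 472 rect [526.1 -51.6] [55.8 75.2] 6.4 mean [ 0.5253 -0.0515  0.03  ] zmed 0.0299
jar 332 rect [605.8  24.6] [59.5 55.5] 1.6 mean [0.6053 0.0242 0.0656] zmed 0.0655
left walls 1628 rect [531.6 363.9] [270.  284.9] 1.4 mean [0.5248 0.3991 0.0427] zmed 0.0425
right walls 723 rect [ 552.6 -358.5] [253.8 280.4] 2.0 mean [ 0.555  -0.4032  0.0436] zmed 0.0437
knob 110 rect [387.3 275.6] [16.5 51.4] 7.8 mean [0.3872 0.275  0.079 ] zmed 0.0791
post 28 rect [415.2 225. ] [13.5 14.5] 86.3 mean [0.4143 0.2245 0.0739] zmed 0.0735
tape 160 rect [363.2  97.5] [58.9 55.9] 1.6 mean [0.3624 0.0972 0.0194] zmed 0.0198
scis 434 rect [358.8 -52.2] [103.6 198.3] 0.7 mean [ 0.3606 -0.0432  0.0071] zmed 0.0068
marker 162 rect [685.3  78. ] [ 28.3 116.7] 2.8 mean [0.6798 0.0778 0.0114] zmed 0.0115
calc 993 rect [791.4  21.3] [130.2  80.5] 15.9 mean [0.7903 0.0216 0.0143] zmed 0.0144
stapler 436 rect [761.8 -99.7] [121.4  31.2] 85.6 mean [ 0.7591 -0.1009  0.044 ] zmed 0.0454
stock 718 rect [514.7 465.4] [124.9  74.3] 3.4 mean [0.5128 0.4612 0.0395] zmed 0.04
stockjar 294 rect [ 574.1 -449.8] [50.6 57.1] 2.9 mean [ 0.5732 -0.4481  0.0732] zmed 0.0736
sanit 610 rect [ 310.7 -328.3] [66.  66.8] 36.3 mean [ 0.3087 -0.3189  0.1297] zmed 0.1282
(103, 147) [0.661 0.513 0.045]
(197, 147) [0.663 0.228 0.045]
(103, 230) [0.41  0.492 0.045]
(197, 232) [0.409 0.216 0.045]
(346, 148) [ 0.667 -0.218  0.045]
(438, 147) [ 0.677 -0.501  0.045]
(440, 230) [ 0.423 -0.494  0.045]
(348, 231) [ 0.417 -0.22   0.045]
```

View pics/crop1.png

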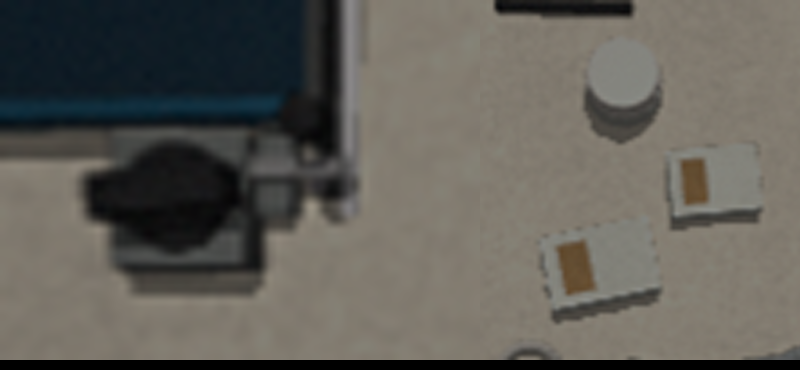

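The crop shows both white cartons with brown labels and the jar clear of each other. The knob bar lies along the bin's y axis with the post just right of it. I still need the bins' yaw and then the first moves.

Run:
```python
from h import *
c=grab("top");P=cloud(c).reshape(-1,3)
def line(n,x0,x1,y0,y1,z0=.04,z1=.048):
    q=P[(P[:,0]>x0)&(P[:,0]<x1)&(P[:,1]>y0)&(P[:,1]<y1)&(P[:,2]>z0)&(P[:,2]<z1)][:,:2].astype(np.float32)
    if len(q)<6: print(n,len(q));return
    v=cv2.fitLine(q,cv2.DIST_HUBER,0,.01,.01).ravel(); print(n,len(q),'dir',np.degrees(np.arctan2(v[1],v[0])).round(2),'pt',v[2:].round(4), q.min(0).round(3),q.max(0).round(3))
line('L near',.385,.435,.29,.48);line('L far',.63,.68,.25,.49);line('L back',.45,.62,.488,.53);line('L mouth/gate',.44,.62,.2,.25)
line('R near',.40,.45,-.48,-.24);line('R far',.65,.70,-.48,-.24);line('R back',.45,.54,-.53,-.485)
line('rail',.7,.9,.2,.27,.005,.05)
s=bot.state();print(s['tool_pos'],s['orientation'])
```

```text
L near 146 dir -88.34 pt [0.4154 0.3963] [0.398 0.29 ] [0.422 0.478]
L far 180 dir -88.99 pt [0.6618 0.3592] [0.655 0.252] [0.666 0.49 ]
L back 115 dir 1.16 pt [0.5403 0.5013] [0.451 0.488] [0.62  0.507]
L mouth/gate 131 dir 1.69 pt [0.5235 0.229 ] [0.44  0.223] [0.62  0.234]
R near 160 dir -87.84 pt [ 0.429  -0.3587] [ 0.423 -0.477] [ 0.435 -0.241]
R far 163 dir -87.44 pt [ 0.6736 -0.3599] [ 0.665 -0.479] [ 0.68  -0.242]
R back 74 dir 1.98 pt [ 0.5017 -0.4941] [ 0.45  -0.501] [ 0.54 -0.49]
rail 64 dir 2.34 pt [0.7757 0.2327] [0.704 0.201] [0.884 0.268]
[0.23235382 0.55300799 0.23060349] [-1.79933023e+02 -5.05715605e-03  1.57208903e+02]
```

send_rows(plan=[[45, [-25, -20, 0], 0.115], [45, [-50, -39, 0], 0.23], [45, [-75, -59, 0], 0.345], [45, [-100, -78, 0], 0.46], [45, [-125, -98, 0], 0.574]], force=40)

```text
time_s: 0.62
tool_pos: [0.3101, 0.4131, 0.231]
orientation: [-180.0, 0.0, 124.0]
contact_force: [0.2, 0.4, 0.4]
finger_gap: 0.0448
grip_force: 0.0
```

send_rows(plan=[[45, [-32, -3, 0], 0.115], [45, [-63, -6, 0], 0.23], [45, [-95, -9, 0], 0.345], [45, [-127, -12, 0], 0.46], [45, [-158, -14, 0], 0.573]])

```text
time_s: 1.03
tool_pos: [0.3876, 0.2744, 0.2312]
orientation: [180.0, 0.0, 91.2]
contact_force: [0.5, 1.0, -0.1]
finger_gap: 0.0453
grip_force: 0.0
```

```bash
cat > go.py <<'E'
# usage: go.py x y z psi [x y z psi ...]: per leg tx ty tz(mm) twist(rad) in tool-down frames, from the measured pose on
import sys,numpy as np
from bench import bot
s=bot.state();p=np.array(s['tool_pos']);psi=s['orientation'][2]
print('t',round(s['time_s'],2),'p',p.round(4),'o',s['orientation'].round(2),'gap',round(s['finger_gap'],4),'grip',round(s['grip_force'],1),'F',s['contact_force'].round(1))
a=np.array(sys.argv[1:],float).reshape(-1,4)
for x,y,z,q in a:
    d=np.array([x,y,z])-p;r=np.radians(psi);c,n=np.cos(r),np.sin(r);tw=-((q-psi+180)%360-180)
    print([round(1000*v) for v in(c*d[0]+n*d[1],n*d[0]-c*d[1],-d[2])],round(float(np.radians(tw)),3),'rows',round(max(np.linalg.norm(d)/.0417,abs(tw)/7.16),1))
    p=np.array([x,y,z]);psi=q
E
python3 go.py .387 .275 .13 91.5 .387 .275 .05 91.5
```

```text
t 1.03 p [0.3876 0.2744 0.2312] o [179.99   0.    91.17] gap 0.0453 grip 0.0 F [ 0.5  1.  -0.1]
[1, -1, 101] -0.006 rows 2.4
[0, 0, 80] -0.0 rows 1.9
```

send_rows(plan=[[45, [1, -1, 40], 0], [45, [1, -1, 80], 0], [45, [1, -1, 120], 0], [45, [1, -1, 155], 0], [45, [1, -1, 182], 0]])

```text
time_s: 1.45
tool_pos: [0.3849, 0.2759, 0.0456]
orientation: [-179.8, 0.1, 91.5]
contact_force: [-1.2, -0.8, -1.0]
finger_gap: 0.0449
grip_force: 0.0
```

send_rows(plan=[[10, [0, 0, 0], 0], [10, [0, 0, 0], 0], [10, [0, 0, 0], 0], [10, [0, 0, 0], 0], [10, [0, 0, 0], 0]])

```text
time_s: 1.87
tool_pos: [0.3868, 0.2748, 0.0427]
orientation: [-180.0, 0.3, 91.4]
contact_force: [19.7, 3.0, -36.6]
finger_gap: 0.0363
grip_force: 43.8
```

send_rows(plan=[[45, [0, 0, 0], 0], [45, [0, 0, 0], 0], [45, [0, 0, -6], 0], [45, [0, 0, -8], 0], [45, [0, 0, -8], 0]])

```text
time_s: 2.28
tool_pos: [0.387, 0.2777, 0.0594]
orientation: [179.8, -0.1, 91.5]
contact_force: [0.0, -0.1, -0.9]
finger_gap: 0.045
grip_force: 0.0
```

send_rows(plan=[[10, [0, 0, 0], 0], [10, [0, 0, 0], 0], [10, [0, 0, 0], 0], [10, [0, 0, 0], 0], [10, [0, 0, 0], 0]], force=30)

```text
time_s: 2.7
tool_pos: [0.3871, 0.277, 0.058]
orientation: [179.9, -0.0, 91.5]
contact_force: [4.4, -2.2, 2.8]
finger_gap: 0.0155
grip_force: 33.6
```

send_rows(plan=[[10, [0, 0, 0], -0.11], [10, [0, 0, 0], -0.22], [10, [0, 0, 0], -0.33], [10, [0, 0, 0], -0.44], [10, [0, 0, 0], -0.55]])

```text
time_s: 3.12
tool_pos: [0.3863, 0.2765, 0.058]
orientation: [-180.0, 0.0, 123.3]
contact_force: [-0.5, -4.0, 5.7]
finger_gap: 0.0154
grip_force: 31.1
```

send_rows(plan=[[10, [0, 0, 0], -0.11], [10, [0, 0, 0], -0.22], [10, [0, 0, 0], -0.33], [10, [0, 0, 0], -0.44], [10, [0, 0, 0], -0.55]])

```text
time_s: 3.53
tool_pos: [0.3857, 0.2759, 0.058]
orientation: [-179.8, -0.0, 154.8]
contact_force: [-3.3, -6.7, 8.4]
finger_gap: 0.0154
grip_force: 31.4
```

send_rows(plan=[[10, [0, 0, 0], -0.1], [10, [0, 0, 0], -0.2], [10, [0, 0, 0], -0.3], [10, [0, 0, 0], -0.4], [10, [0, 0, 0], -0.42]])

```text
time_s: 3.95
tool_pos: [0.3855, 0.2753, 0.0579]
orientation: [-179.8, -0.1, 178.8]
contact_force: [-3.8, -8.9, 10.5]
finger_gap: 0.0157
grip_force: 32.3
```

send_rows(plan=[[32, [0, 0, 0], 0], [32, [0, 0, 0], 0], [32, [0, 0, 0], 0], [32, [0, 0, -35], 0], [32, [0, 0, -65], 0]])

```text
time_s: 4.37
tool_pos: [0.3847, 0.2765, 0.1209]
orientation: [-179.9, -0.3, 178.6]
contact_force: [0.2, 0.4, 1.3]
finger_gap: 0.0323
grip_force: 0.0
```

```bash
python3 go.py .377 .225 .123 180 .377 .225 .054 180 .64 .232 .054 180
```

```text
t 4.37 p [0.3847 0.2765 0.1209] o [-179.86   -0.27  178.58] gap 0.0323 grip 0.0 F [0.2 0.4 1.3]
[6, -52, -2] -0.025 rows 1.2
[0, 0, 69] -0.0 rows 1.7
[-263, 7, 0] -0.0 rows 6.3
```

send_rows(plan=[[0, [3, -26, 0], -0.02], [0, [6, -52, 0], -0.025], [0, [6, -52, 0], -0.025], [0, [6, -52, 30], -0.025], [0, [6, -52, 68], -0.025]])

```text
time_s: 4.78
tool_pos: [0.3812, 0.2264, 0.0571]
orientation: [179.7, 0.4, 179.9]
contact_force: [0.8, -0.2, -0.7]
finger_gap: -0.0002
grip_force: 0.0
```

send_rows(plan=[[0, [-15, 0, 0], 0], [0, [-35, 1, 0], 0], [0, [-55, 2, 0], 0], [0, [-80, 3, 0], 0], [0, [-105, 3, 0], 0]])

```text
time_s: 5.2
tool_pos: [0.483, 0.2288, 0.0523]
orientation: [-180.0, -0.3, -180.0]
contact_force: [-3.2, 2.2, -1.0]
finger_gap: 0.0003
grip_force: 1.7
```

send_rows(plan=[[0, [-30, 1, 0], 0], [0, [-60, 2, 0], 0], [0, [-90, 3, 0], 0], [0, [-120, 4, 0], 0], [0, [-145, 4, 0], 0]])

```text
time_s: 5.62
tool_pos: [0.6292, 0.233, 0.0522]
orientation: [180.0, -0.2, -180.0]
contact_force: [-3.2, 2.4, 1.5]
finger_gap: -0.0002
grip_force: 1.7
```

send_rows(plan=[[0, [-8, 0, 0], 0], [0, [-14, 0, 0], 0], [0, [-19, 0, 0], 0], [0, [-22, 0, 0], 0], [0, [-22, 0, 0], 0]])

```text
time_s: 6.03
tool_pos: [0.6429, 0.2325, 0.0524]
orientation: [-179.8, -1.1, -179.9]
contact_force: [-27.5, -2.7, 7.2]
finger_gap: -0.0001
grip_force: 13.7
```

send_rows(plan=[[0, [12, 0, 0], 0], [40, [16, 0, -20], 0], [85, [16, 0, -60], 0], [85, [16, -40, -70], 0], [85, [16, -80, -70], 0]])

```text
time_s: 6.45
tool_pos: [0.6359, 0.1542, 0.1304]
orientation: [179.9, 0.5, -179.7]
contact_force: [1.1, -1.1, -0.4]
finger_gap: 0.0481
grip_force: 0.0
```

```bash
python3 go.py .6055 .0242 .122 180 .6055 .0242 .02 180
python3 - <<'E'
from h import *
c=grab("top");P=cloud(c).reshape(-1,3)
q=P[(P[:,0]>.58)&(P[:,0]<.75)&(P[:,1]>.205)&(P[:,1]<.26)&(P[:,2]>.062)&(P[:,2]<.08)];print('post',len(q),q.mean(0))
q=P[(P[:,0]>.34)&(P[:,0]<.43)&(P[:,1]>.24)&(P[:,1]<.32)&(P[:,2]>.07)&(P[:,2]<.085)];print('knob',len(q),q.mean(0),q.min(0),q.max(0))
E
```

```text
t 6.45 p [0.6359 0.1542 0.1304] o [ 179.88    0.53 -179.72] gap 0.0481 grip 0.0 F [ 1.1 -1.1 -0.4]
[31, -130, 8] 0.005 rows 3.2
[0, 0, 102] -0.0 rows 2.4
post 13 [0.65525983 0.23404675 0.06987397]
knob 115 [0.38750492 0.2751918  0.07908508] [0.36231364 0.26714087 0.07072868] [0.41265649 0.28570114 0.08484788]
```

send_rows(plan=[[85, [10, -40, 0], 0], [85, [20, -80, 0], 0], [85, [29, -120, 0], 0], [85, [31, -131, 5], 0], [85, [31, -131, 8], 0]])

```text
time_s: 6.92
tool_pos: [0.603, 0.0185, 0.1163]
orientation: [-180.0, 0.0, 179.8]
contact_force: [-0.1, 0.9, -1.4]
finger_gap: 0.0852
grip_force: 0.0
```

```bash
python3 go.py .6055 .0242 .016 180
python3 - <<'E'
from h import *
c=grab("top");P=cloud(c).reshape(-1,3)
q=P[(P[:,0]>.58)&(P[:,0]<.75)&(P[:,1]>.205)&(P[:,1]<.26)&(P[:,2]>.062)&(P[:,2]<.08)];print('post',len(q),q.mean(0))
E
```

```text
t 6.92 p [0.603  0.0185 0.1163] o [-1.7996e+02  2.0000e-02  1.7977e+02] gap 0.0852 grip 0.0 F [-0.1  0.9 -1.4]
[-3, 6, 100] -0.004 rows 2.4
post 28 [0.65875189 0.23270537 0.07255528]
```

send_rows(plan=[[85, [0, 0, 0], 0], [85, [0, 0, 0], 0]])

```text
time_s: 7.13
tool_pos: [0.6039, 0.0228, 0.1161]
orientation: [180.0, -0.0, -179.9]
contact_force: [-0.1, -0.1, 0.2]
finger_gap: 0.0853
grip_force: 0.0
```

```bash
python3 go.py .6055 .0242 .016 180
```

```text
t 7.13 p [0.6039 0.0228 0.1161] o [ 1.7996e+02 -1.0000e-02 -1.7990e+02] gap 0.0853 grip 0.0 F [-0.1 -0.1  0.2]
[-2, 1, 100] 0.002 rows 2.4
```

send_rows(plan=[[85, [-2, 1, 35], 0], [85, [-2, 1, 70], 0], [85, [-2, 1, 92], 0], [85, [-2, 1, 100], 0], [85, [-2, 1, 100], 0]])

```text
time_s: 7.55
tool_pos: [0.6043, 0.0236, 0.0133]
orientation: [180.0, -0.3, -179.9]
contact_force: [-0.2, 0.0, 0.2]
finger_gap: 0.085
grip_force: 0.0
```

send_rows(plan=[[50, [0, 0, 0], 0], [50, [0, 0, 0], 0], [50, [0, 0, 0], 0], [50, [0, 0, 0], 0], [50, [0, 0, 0], 0]], force=25)

```text
time_s: 7.97
tool_pos: [0.6077, 0.0225, 0.0192]
orientation: [180.0, 0.3, -180.0]
contact_force: [-0.5, 1.6, 5.2]
finger_gap: 0.0631
grip_force: 28.2
```

send_rows(plan=[[50, [0, -5, 0], 0], [50, [0, -15, 0], 0], [50, [0, -30, 0], 0], [50, [0, -50, 0], 0], [50, [0, -72, 0], 0]])

```text
time_s: 8.38
tool_pos: [0.6077, -0.0489, 0.0192]
orientation: [179.9, 0.3, -179.9]
contact_force: [1.0, 4.1, 7.0]
finger_gap: 0.0631
grip_force: 28.2
```

send_rows(plan=[[50, [2, -24, 0], 0], [50, [4, -48, 0], 0], [50, [6, -72, 0], 0], [50, [8, -96, 0], 0], [50, [10, -120, 0], 0]])

```text
time_s: 8.8
tool_pos: [0.5975, -0.1702, 0.0192]
orientation: [180.0, 0.3, -180.0]
contact_force: [1.2, 4.1, 6.5]
finger_gap: 0.0632
grip_force: 28.3
```

send_rows(plan=[[50, [0, -24, 0], 0], [50, [0, -48, 0], 0], [50, [0, -72, 0], 0], [50, [0, -96, 0], 0], [50, [0, -115, 0], 0]])

```text
time_s: 9.22
tool_pos: [0.5973, -0.2861, 0.0192]
orientation: [-180.0, 0.2, 180.0]
contact_force: [-0.1, 5.3, 6.9]
finger_gap: 0.0631
grip_force: 28.4
```

send_rows(plan=[[50, [0, -14, 0], 0], [50, [0, -23, 0], 0], [50, [0, -28, 0], 0], [50, [0, -28, 0], 0], [50, [0, -28, 0], 0]])

```text
time_s: 9.63
tool_pos: [0.5972, -0.3143, 0.0193]
orientation: [-179.9, 0.2, 180.0]
contact_force: [-0.5, -0.5, 5.7]
finger_gap: 0.0634
grip_force: 28.2
```

send_rows(plan=[[75, [0, 0, 0], 0], [85, [0, 0, 0], 0], [85, [0, 0, -10], 0], [85, [0, 0, -45], 0], [85, [0, 0, -85], 0]])

```text
time_s: 10.05
tool_pos: [0.594, -0.3116, 0.0984]
orientation: [179.8, -0.4, -180.0]
contact_force: [0.7, -0.8, 0.1]
finger_gap: 0.0847
grip_force: 0.0
```

send_rows(plan=[[85, [0, 0, -25], 0.1], [80, [0, 35, -25], 0.22], [76, [0, 70, -25], 0.34], [76, [0, 105, -25], 0.46], [76, [0, 140, -25], 0.58]])

```text
time_s: 10.47
tool_pos: [0.5957, -0.1716, 0.1271]
orientation: [180.0, 0.0, 146.4]
contact_force: [-0.3, -0.0, 0.1]
finger_gap: 0.0757
grip_force: 0.0
```

```bash
python3 go.py .4538 .0409 .125 102.3
python3 - <<'E'
from h import *
c=grab("top");P=cloud(c);cv2.imwrite("pics/top1.png",c["frame"]);P=P.reshape(-1,3)
q=P[(P[:,0]>.5)&(P[:,0]<.66)&(P[:,1]>-.4)&(P[:,1]<-.25)&(P[:,2]>.055)&(P[:,2]<.075)];print('jar',len(q),q.mean(0))
q=P[(P[:,0]>.40)&(P[:,0]<.5)&(P[:,1]>-.02)&(P[:,1]<.1)&(P[:,2]>.033)&(P[:,2]<.042)];print('large',len(q),q.mean(0),cv2.minAreaRect((q[:,:2]*1000).astype(np.float32)))
E
```

```text
t 10.47 p [ 0.5957 -0.1716  0.1271] o [1.7999e+02 3.0000e-02 1.4640e+02] gap 0.0757 grip 0.0 F [-0.3 -0.   0.1]
[236, 98, 2] 0.77 rows 6.2
jar 262 [ 0.59284781 -0.31570649  0.06539099]
large 589 [0.45414862 0.04056718 0.03807121] ((456.9260559082031, 29.490921020507812), (60.59300231933594, 113.23198699951172), 12.484784126281738)
```

View pics/top1.png

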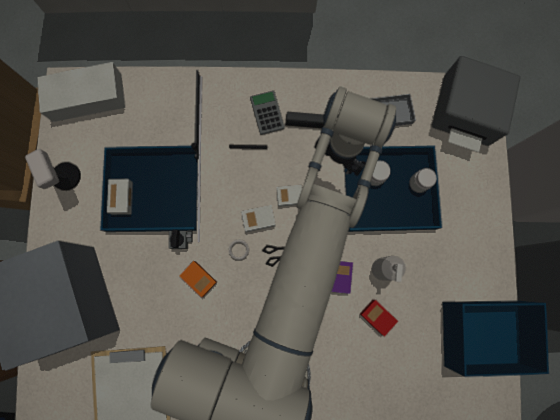

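The jar stands upright in the right bin at (380,172). The gate is open with its post at (196,152), and the knob at (178,240) is turned. Next is the large carton.

send_rows(plan=[[76, [30, 12, 0], 0.1], [76, [60, 25, 0], 0.2], [76, [85, 36, 0], 0.29], [76, [105, 44, 0], 0.35], [76, [118, 49, 0], 0.385]])

```text
time_s: 10.93
tool_pos: [0.523, -0.0654, 0.127]
orientation: [180.0, -0.0, 124.7]
contact_force: [1.0, -1.2, 0.3]
finger_gap: 0.0759
grip_force: 0.0
```

send_rows(plan=[[76, [30, 0, 0], 0.1], [76, [60, 1, 0], 0.2], [76, [90, 1, 0], 0.3], [76, [118, 1, 0], 0.36], [76, [128, 1, 0], 0.385]])

```text
time_s: 11.35
tool_pos: [0.4504, 0.0409, 0.127]
orientation: [180.0, -0.1, 102.6]
contact_force: [0.5, -0.9, 0.6]
finger_gap: 0.0762
grip_force: 0.0
```

send_rows(plan=[[76, [0, 0, 0], 0], [76, [0, 0, 10], 0], [76, [0, 0, 10], 0]])

```text
time_s: 11.6
tool_pos: [0.4518, 0.0381, 0.1147]
orientation: [-179.9, 0.0, 102.7]
contact_force: [-0.3, -0.4, -0.5]
finger_gap: 0.0762
grip_force: 0.0
```

```bash
python3 go.py .4542 .0406 .007 102.4
```

```text
t 11.6 p [0.4518 0.0381 0.1147] o [-179.9     0.    102.71] gap 0.0762 grip 0.0 F [-0.3 -0.4 -0.5]
[2, 3, 108] 0.005 rows 2.6
```

send_rows(plan=[[76, [1, 2, 30], 0], [76, [1, 2, 60], 0], [76, [1, 2, 88], 0], [76, [1, 2, 103], 0], [76, [1, 2, 107], 0]])

```text
time_s: 12.02
tool_pos: [0.4514, 0.039, 0.0049]
orientation: [-179.6, -0.1, 102.6]
contact_force: [-0.3, -0.7, -0.2]
finger_gap: 0.0759
grip_force: 0.0
```

send_rows(plan=[[76, [0, 0, 0], 0], [45, [0, 0, 0], 0], [45, [0, 0, 0], 0], [45, [0, 0, 0], 0], [45, [0, 0, 0], 0]])

```text
time_s: 12.43
tool_pos: [0.4548, 0.0399, 0.0108]
orientation: [179.9, 0.0, 102.7]
contact_force: [0.8, -1.5, 2.9]
finger_gap: 0.0593
grip_force: 29.8
```

```bash
python3 go.py .482 .17 .010 96 .485 .355 .010 91.5
```

```text
t 12.43 p [0.4548 0.0399 0.0108] o [1.7985e+02 5.0000e-02 1.0266e+02] gap 0.0593 grip 29.8 F [ 0.8 -1.5  2.9]
[121, 55, 1] 0.116 rows 3.2
[184, 22, 0] 0.079 rows 4.4
```

send_rows(plan=[[45, [8, 4, 0], 0.02], [45, [30, 14, 0], 0.04], [45, [60, 28, 0], 0.07], [45, [90, 41, 0], 0.1], [45, [121, 55, 0], 0.116]])

```text
time_s: 12.85
tool_pos: [0.4819, 0.171, 0.0108]
orientation: [179.9, 0.0, 95.9]
contact_force: [-0.0, -3.3, 5.3]
finger_gap: 0.0593
grip_force: 30.2
```

send_rows(plan=[[45, [35, 4, 0], 0.02], [45, [75, 9, 0], 0.04], [45, [115, 14, 0], 0.06], [45, [150, 18, 0], 0.079], [45, [172, 21, 0], 0.079]])

```text
time_s: 13.27
tool_pos: [0.4839, 0.3467, 0.0107]
orientation: [179.9, -0.1, 91.6]
contact_force: [0.5, -4.2, 6.6]
finger_gap: 0.0595
grip_force: 30.3
```

send_rows(plan=[[45, [6, 0, 0], 0], [45, [8, 0, 0], 0], [45, [8, 0, 0], 0], [72, [8, 0, 0], 0], [72, [8, 0, 0], 0]])

```text
time_s: 13.68
tool_pos: [0.4837, 0.3505, 0.0092]
orientation: [-180.0, 0.0, 91.5]
contact_force: [0.7, -0.1, 0.1]
finger_gap: 0.0723
grip_force: 0.0
```

send_rows(plan=[[72, [0, 0, 0], 0], [72, [0, 0, -10], 0], [72, [0, 0, -40], 0], [72, [0, 0, -80], 0], [72, [0, 0, -115], 0]])

```text
time_s: 14.1
tool_pos: [0.4833, 0.3506, 0.126]
orientation: [-180.0, 0.0, 91.5]
contact_force: [1.0, 0.9, 0.7]
finger_gap: 0.072
grip_force: 0.0
```

```bash
python3 go.py .526 -.0515 .125 96.4
```

```text
t 14.1 p [0.4833 0.3506 0.126 ] o [-1.7995e+02  4.0000e-02  9.1460e+01] gap 0.072 grip 0.0 F [1.  0.9 0.7]
[-403, 33, 1] -0.086 rows 9.7
```

send_rows(plan=[[72, [-40, 3, 0], 0], [72, [-80, 6, 0], 0], [72, [-120, 10, 0], 0], [72, [-160, 13, 0], 0], [72, [-200, 16, 0], 0]])

```text
time_s: 14.52
tool_pos: [0.5046, 0.1498, 0.1251]
orientation: [179.9, 0.0, 91.5]
contact_force: [1.0, -0.2, 0.9]
finger_gap: 0.072
grip_force: 0.0
```

send_rows(plan=[[72, [-40, 3, 0], -0.02], [72, [-80, 6, 0], -0.04], [72, [-120, 10, 0], -0.06], [72, [-160, 13, 0], -0.08], [72, [-190, 16, 0], -0.086]])

```text
time_s: 14.93
tool_pos: [0.5254, -0.0411, 0.1252]
orientation: [180.0, 0.1, 96.4]
contact_force: [0.6, -0.3, -0.1]
finger_gap: 0.0721
grip_force: 0.0
```

send_rows(plan=[[72, [-10, 0, 0], 0], [72, [-13, 0, 0], 0], [72, [-13, 0, 0], 0], [72, [-13, 0, 0], 0]])

```text
time_s: 15.27
tool_pos: [0.5271, -0.0495, 0.1245]
orientation: [180.0, -0.0, 96.5]
contact_force: [-0.8, 0.1, -0.4]
finger_gap: 0.072
grip_force: 0.0
```

```bash
python3 go.py .526 -.0515 .007 96.4
```

```text
t 15.27 p [ 0.5271 -0.0495  0.1245] o [ 1.7999e+02 -4.0000e-02  9.6450e+01] gap 0.072 grip 0.0 F [-0.8  0.1 -0.4]
[-2, -1, 117] 0.001 rows 2.8
```

send_rows(plan=[[72, [-2, -1, 35], 0], [72, [-2, -1, 70], 0], [72, [-2, -1, 98], 0], [72, [-2, -1, 113], 0], [72, [-2, -1, 117], 0]])

```text
time_s: 15.68
tool_pos: [0.5238, -0.0504, 0.0033]
orientation: [-179.6, -0.1, 96.6]
contact_force: [-0.1, -0.3, -0.8]
finger_gap: 0.0718
grip_force: 0.0
```

send_rows(plan=[[72, [0, 0, 0], 0], [40, [0, 0, 0], 0], [40, [0, 0, 0], 0], [40, [0, 0, 0], 0], [40, [0, 0, 0], 0]])

```text
time_s: 16.1
tool_pos: [0.5277, -0.0525, 0.0094]
orientation: [179.8, 0.0, 96.4]
contact_force: [-0.6, 2.0, 5.2]
finger_gap: 0.0542
grip_force: 29.0
```

```bash
python3 go.py .545 .10 .0085 93 .57 .225 .0085 91.5 .57 .315 .0085 91.5
```

```text
t 16.1 p [ 0.5277 -0.0525  0.0094] o [1.798e+02 3.000e-02 9.643e+01] gap 0.0542 grip 29.0 F [-0.6  2.   5.2]
[150, 34, 1] 0.06 rows 3.7
[124, 32, 0] 0.026 rows 3.1
[90, 2, 0] -0.0 rows 2.2
```

send_rows(plan=[[40, [10, 2, 0], 0.01], [40, [40, 9, 0], 0.02], [40, [77, 17, 0], 0.04], [40, [114, 26, 0], 0.05], [40, [150, 34, 0], 0.06]])

```text
time_s: 16.52
tool_pos: [0.5447, 0.1008, 0.0094]
orientation: [179.8, 0.1, 92.9]
contact_force: [0.6, -3.3, 5.0]
finger_gap: 0.0542
grip_force: 29.0
```

send_rows(plan=[[40, [28, 7, 0], 0.01], [40, [55, 14, 0], 0.02], [40, [80, 21, 0], 0.026], [40, [104, 27, 0], 0.026], [40, [124, 32, 0], 0.026]])

```text
time_s: 16.93
tool_pos: [0.5702, 0.2269, 0.0094]
orientation: [179.8, 0.0, 91.5]
contact_force: [-0.7, -3.9, 6.5]
finger_gap: 0.0546
grip_force: 29.2
```

send_rows(plan=[[40, [25, 0, 0], 0], [40, [50, 1, 0], 0], [40, [72, 2, 0], 0], [40, [86, 2, 0], 0], [40, [90, 2, 0], 0]])

```text
time_s: 17.35
tool_pos: [0.5695, 0.3176, 0.0094]
orientation: [179.8, -0.0, 91.6]
contact_force: [0.1, -3.5, 6.1]
finger_gap: 0.0546
grip_force: 29.3
```

send_rows(plan=[[40, [0, 0, 0], 0], [66, [0, 0, 0], 0], [66, [0, 0, 0], 0], [66, [0, 0, -8], 0], [66, [0, 0, -40], 0]])

```text
time_s: 17.77
tool_pos: [0.5652, 0.3136, 0.0409]
orientation: [-179.4, 0.3, 91.5]
contact_force: [0.1, -0.4, -0.7]
finger_gap: 0.0663
grip_force: 0.0
```

send_rows(plan=[[66, [0, 0, -40], 0], [66, [0, 0, -80], 0], [66, [-40, 0, -110], 0], [66, [-80, -40, -130], 0], [66, [-120, -80, -150], 0]])

```text
time_s: 18.18
tool_pos: [0.5191, 0.222, 0.1845]
orientation: [179.9, -0.0, 91.4]
contact_force: [-0.1, -0.5, 0.8]
finger_gap: 0.0659
grip_force: 0.0
```

send_rows(plan=[[66, [-40, 0, 0], 0], [66, [-80, 0, 0], 0], [66, [-110, 0, 0], 0], [66, [-120, 0, 0], 0], [66, [-120, 0, 0], 0]])

```text
time_s: 18.6
tool_pos: [0.522, 0.101, 0.183]
orientation: [180.0, 0.0, 91.2]
contact_force: [0.1, 0.4, -0.8]
finger_gap: 0.0663
grip_force: 0.0
```

Run:
```python
from h import *
for n in("top","scene"):
    c=grab(n);cv2.imwrite(f"pics/{n}2.png",c["frame"]);P=cloud(c).reshape(-1,3)
    def r(nm,x0,x1,y0,y1,z0,z1):
        q=P[(P[:,0]>x0)&(P[:,0]<x1)&(P[:,1]>y0)&(P[:,1]<y1)&(P[:,2]>z0)&(P[:,2]<z1)];print(n,nm,len(q),q.mean(0).round(3) if len(q) else '')
    r('large',.43,.53,.28,.42,.034,.042);r('small',.53,.62,.25,.38,.026,.034);r('jar',.5,.66,-.4,-.25,.058,.07);r('post',.58,.75,.205,.26,.064,.08);r('tape',.32,.4,.06,.14,.012,.025);r('marker',.66,.7,0,.15,.009,.02)
s=bot.state();print(s['time_s'],s['tool_pos'],s['dq'].round(1))
```

```text
top large 557 [0.484 0.355 0.038]
top small 408 [0.569 0.318 0.03 ]
top jar 290 [ 0.595 -0.312  0.065]
top post 0 
top tape 0 
top marker 37 [0.68  0.037 0.013]
scene large 412 [0.488 0.352 0.037]
scene small 374 [0.573 0.316 0.029]
scene jar 503 [ 0.601 -0.314  0.065]
scene post 40 [0.665 0.23  0.071]
scene tape 154 [0.368 0.096 0.017]
scene marker 181 [0.683 0.076 0.011]
18.7 [0.52194877 0.10384831 0.18263212] [ 1.7  0.6 -0.2  0.1 -0.1 -0. ]
```

View pics/top2.png

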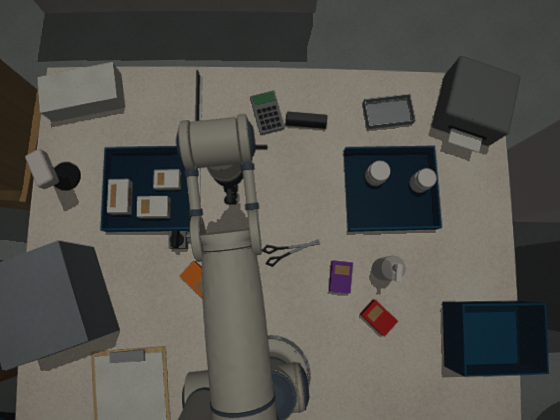

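The picture shows both cartons in the left bin at (153,207) and (166,180), beside the stock carton. The jar is upright in the right bin at (377,173), the gate is open, and the bystanders have not moved. Handing in.

```bash
python3 -c "
from bench import workorder
print(workorder.job_done())"
```

```text
the job is handed in; nothing more can be done
None
```

I handed the job in after about 19 s of the 72 s allowed: the knob is turned free, the gate is fully open, both cartons are in the left bin and the jar is upright in the right bin; no verdict came back.

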